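# Wipe the offcuts off the sprung trimming plate

## Task

Take the scraper block by its upright grip and wipe all three loose offcuts off the station's steel plate into its catch tray: set the sole down square across the closed end of the plate, behind the offcuts, and draw it along to the free edge, keeping it pressed on the sprung plate the whole way with a light, steady force of about 8 N, never more than 20 N. Then stand the scraper upright on its sole on the bare worktop and let go. Do not touch the offcuts with the fingers, do not lean the gripper on the station, and leave the dishes, timer and bottle beside it where they are.

Things in the scene. Friction and masses are not known exactly. Their poses are not given: they have to be found in the camera images.
- station: Fixed aluminium trimming station, 384 x 200 mm, with a smooth sprung steel plate (240 x 164 x 10 mm) and a catch tray. Origin: on the worktop under the plate's middle; x = wiping direction (closed end to tray), z up. Plate: x -120..120, y -82..82 mm. Fixed side rails: inner faces y +-86, tops z 80 mm, x -125..125. Pressed down, the plate yields: softly (1 to 2 N/mm) at the closed end, ever stiffer to the free edge; touch it slowly, it is heavy.
- closed_end (a point): Middle of the plate's closed end (the end away from the tray; open, no wall), at the nominal plate top, 55 mm above the worktop. Fixed to the station: the real plate rests on springs here and rocks about a cross pivot at station x +200, z 45 mm; with its unknown weight it rests up to about 10 mm above or below this point. Axes as the station's.
- free_edge (a point): Middle of the plate's free edge, at the nominal plate top (z 55 mm). Fixed to the station: the real edge rests within about 3 mm of it. Past it offcuts drop into the tray. Axes as the station's.
- tray_floor (a point): Centre of the catch tray's floor, 8 mm above the worktop. Inside, the tray measures 123 mm along station x and 172 mm along y; side walls reach z 60 mm, its end wall z 56 mm.
- scraper: Scraper block of grey plastic with a flat black rubber sole, standing loose on its sole on the worktop to the left of the station. Origin: centre of the sole. y = its length, z up. Lower block 140 mm (y) x 30 mm (x) x 35 mm high, sole 28 mm wide; above it a centred upright grip 90 mm (y) x 24 mm (x), from z 35 to z 90 mm. About 0.3 kg (varies). Both ends and both faces are alike.
- offcut_bar: Loose white plastic offcut, straight bar, 72 x 30 mm, 8 mm thick, 35 g, lying flat on the plate. Origin: about the middle of its underside; x along its length, z its thickness.
- offcut_wedge: Loose white plastic offcut, blunt wedge, about 64 x 36 mm, 8 mm thick, 35 g, lying flat on the plate. Origin: about the middle of its underside; x along its length, z its thickness.
- offcut_angle: Loose white plastic offcut, L shape, 66 x 49 mm, 8 mm thick, 35 g, lying flat on the plate. Origin: about the middle of its underside; x along its length, z its thickness.
- petri_stack: Bystander: taped stack of clear dishes, 90 mm across, 61 mm high, beside the station (on the far side of its tray). Origin: centre of its underside.
- timer: Bystander: small white timer, 47 x 66 x 57 mm high, beside the station's far rail. Origin: centre of its underside.
- bottle_tablets: Bystander: white screw-cap bottle, 47 mm across, 85 mm high, by the station's closed end, on its far side. Origin: centre of its underside.
Mind the look-alikes: they are no part of the job. What is shaped like the offcut_bar but pink or yellow is not meant.

How it is judged:
On the way, in this order (a step that is already met when the one before it is completed fails the run):
1. the scraper's sole is pressed square on the closed end of the plate (with over 2 N), behind the offcuts (x of scraper in the frame of station between -0.125 and -0.06 m and y of scraper in the frame of station between -0.02 and 0.02 m and z of scraper in the frame of station between 0.025 and 0.075 m and contact force between scraper and station above 2 N and angle between the x axis of scraper and the x axis of station, either way round below 0.2 rad), for 0.2 s.
2. the scraper passes the middle of the plate, still pressed on it (with over 2 N) (x of scraper in the frame of station between -0.03 and 0.03 m and y of scraper in the frame of station between -0.02 and 0.02 m and z of scraper in the frame of station between 0.025 and 0.075 m and contact force between scraper and station above 2 N and angle between the x axis of scraper and the x axis of station, either way round below 0.2 rad), for 0.1 s.
3. the scraper comes to the free edge, still pressed on the plate (with over 2 N) (x of scraper in the frame of station between 0.075 and 0.125 m and y of scraper in the frame of station between -0.02 and 0.02 m and z of scraper in the frame of station between 0.025 and 0.075 m and contact force between scraper and station above 2 N and angle between the x axis of scraper and the x axis of station, either way round below 0.2 rad), for 0.1 s.
At the end, for the whole second after the job is handed in: all three offcuts lie still in the catch tray past the plate's free edge (each origin inside the tray and below 45 mm, so below the plate), and the scraper stands still and upright (within 0.1 rad) on its sole on the worktop, not in the tray (x of offcut_bar in the frame of station between 0.118 and 0.255 m and y of offcut_bar in the frame of station between -0.09 and 0.09 m and z of each of offcut_bar, offcut_wedge, offcut_angle in the frame of station below 0.045 m and linear speed of each of offcut_bar, offcut_wedge, offcut_angle below 0.03 m/s and x of offcut_wedge in the frame of station between 0.118 and 0.255 m and y of offcut_wedge in the frame of station between -0.09 and 0.09 m and x of offcut_angle in the frame of station between 0.118 and 0.255 m and y of offcut_angle in the frame of station between -0.09 and 0.09 m and height (world z) of scraper below 0.005 m and angle between scraper's own z axis and vertical below 0.1 rad and linear speed of scraper below 0.02 m/s); the robot touches nothing.
It fails at once if the scraper bears on the station with more than 20 N (contact force between scraper and station above 20 N).
It fails at once if an offcut is touched by the fingers instead of the scraper (contact force between the fingers and offcut_bar above 0.5 N or contact force between the fingers and offcut_wedge above 0.5 N or contact force between the fingers and offcut_angle above 0.5 N).
It fails at once if the arm or gripper leans on the station (contact force between the arm and station above 5 N).
It fails at once if a bystander is moved by more than 20 mm (distance of any of petri_stack, timer, bottle_tablets from where it was at the start of the episode above 0.02 m).
It also fails if it takes over 72 s, if anything falls off the work surface, if the arm or the gripper's body presses on something with over 40 N, if the wrist force passes 120 N, or if a joint passes its speed limit or range.

## Robot

A 6-joint arm with a two-finger parallel gripper is mounted at the origin on the work surface; the furniture and walls round the work are solid. World frame = base frame: x ahead of the robot, y to its left, z up, the work surface at z = 0. Lengths are in m, angles in rad, forces in N, time in s.
With the tool pointing down it reaches from about 0.3 to 0.875 m from the base axis. Payload 6.4 kg.
Tool frame: the origin (TCP) lies between the finger pads; the fingertips stand 19 mm ahead of it and the grasp point (between the pads) is the TCP (ctrl.tips_ahead is the z of the fingertips in the tool frame, in m); z points along the fingers, y is the line along which they close (so a half turn about z gives the same grasp; the last joint's range is limited). The gripper opens to 85 mm and grips with 20 to 120 N. Pads are 22 mm wide; open, the fingers measure 114 mm over their backs; the gripper's body (76 mm by 85 mm) begins 54 mm behind the grasp point. The pads swing forward as they close: fully open they stand 13 mm farther back than shut.
Start: joints at [1.09, 0.181, 1.607, -0, 1.354, -0.206], TCP at [0.156, 0.553, 0.25] pointing down, gripper open.
Joint ranges: [-2.99, 2.99], [-0.89, 2.07], [0.3, 2.58], [-1.14, 4.28], [0, 2.63], [-3.12, 3.12]. Speed limits (rad/s): [2.57, 2.57, 3.01, 3.14, 3.14, 3.14].

## Interface

Orientations are given as a unit quaternion [w, x, y, z].
In Python, from bench import readout, vision, ctrl gives the robot as it stands.
- The arm moves only by the tool play_rows, never from a script. Its arguments are lists of equal length, an entry for each row: "xyz": the shift along the tool's x, y, z in mm, a list of three; "rot": the turn, a rotation vector about the tool's x, y, z in rad, a list of three; "grip": the opening, from 0 (shut) to 1 (fully open). In form: {"xyz": [[x, y, z], ...], "rot": [[rx, ry, rz], ...], "grip": [grip, ...]}. A call has exactly 10 rows; each row is the pose to reach, as a shift and turn from the pose commanded when the call began, along the tool's axes at that moment; what a row does not reach only later rows make up. A row lasts 1/8 s, in which the tool goes at most 62.5 mm and 10.7 degrees, less where a joint would pass 70% of its speed; a pose out of reach is approached as far as the arm can. A call with a gripper value outside its range is refused whole. The fingers move at their own pace and stop on an object; the grip force is fixed at half the most. Time passes only in rows, so rows that repeat a pose let the fingers close, or fill a call up. It gives the time, the measured TCP pose, the force, the opening and the grip force at its end, in the units of the state.
- readout.get_obs(): the state, without advancing time (a new reading comes with each control period).
- vision.camera(name): name is "side" or "top"; returns a dict with "color" (420x560x3 uint8, red, green, blue), "depth" (420x560 float32, m along the optical axis (not along the pixel's ray), 0 where there is no reading), "camera_matrix" (3x3 intrinsics, pixels), "extrinsics" (4x4, takes a point from camera to world coordinates). Camera axes: x right, y down, z forward; pixel columns grow to the right and rows downward; lengths in m; the calibration is good to about 2 mm. A picture is of the moment at which its call begins.
- ctrl.hand_in(): hands the job in; it is judged then, once.
The state is a dict: "time_s": time; "q": joint angles; "dq": joint speeds; "joint_efforts": joint torques, N m; "eef_pos": TCP position; "eef_rot": TCP orientation; "wrist_force": force on the tool from outside, world axes, zero at the start; "torque": the same for the moment, N m; "opening": opening from 0.0 (shut) to 1.0 (fully open); "grasp_force": force on a finger pad.
Only numpy, scipy, OpenCV 4.12 (cv2) and the standard library are available. Lean on these libraries where they do the work, as an engineer would, in place of code of your own. Each camera call takes 0.05 s, during which the arm holds its last target. There are 200 camera calls.

## Working session

There is one attempt and no reset: what is moved stays moved. The work goes in short steps, Python scripts to look and compute and a tool call to move; the robot and the scene stay as the last step left them, time stands still between calls to the robot, and variables do not carry over. Pictures are saved under pics/ and viewed, at most 10 in all, crops included, and the job is handed in when it is done.

Besides the shell and the picture viewer there is one more tool, called after "Emit:" as a command line: name --argument value ..., lists and objects as JSON in quotes. play_rows: Moves the arm, as the interface text tells. Its arguments: {"type":"object","properties":{"xyz":{"type":"array","items":{"type":"array","items":{"type":"number"}}},"rot":{"type":"array","items":{"type":"array","items":{"type":"number"}}},"grip":{"type":"array","items":{"type":"number"}}},"required":["xyz","rot","grip"]}

```bash
mkdir -p pics; python3 - <<'E'
from bench import readout, vision, ctrl
import cv2, numpy as np
for n in ("top","side"):
    c=vision.camera(n); np.savez(f"{n}0.npz",**c)
    cv2.imwrite(f"pics/{n}0.png",cv2.resize(c["color"][:,:,::-1],(800,600)))
    print(n,c["camera_matrix"].tolist(),c["extrinsics"].round(4).tolist())
o=readout.get_obs(); print(o, ctrl.tips_ahead)
E
```

```text
top [[478.0638826293307, 0.0, 282.4004581196615], [0.0, 478.0638826293307, 208.81629643331283], [0.0, 0.0, 1.0]] [[-0.0108, -0.9821, 0.1881, 0.3264], [-0.9998, 0.0135, 0.0133, 0.0834], [-0.0156, -0.188, -0.9821, 1.314], [0.0, 0.0, 0.0, 1.0]]
side [[437.69433256034824, 0.0, 290.13152627268875], [0.0, 437.69433256034824, 207.53776281557356], [0.0, 0.0, 1.0]] [[0.581, -0.7025, 0.411, 0.1676], [-0.8139, -0.5032, 0.2904, -0.1767], [0.0028, -0.5032, -0.8641, 0.8914], [0.0, 0.0, 0.0, 1.0]]
{'time_s': 0.1, 'q': array([ 1.08969945e+00,  1.81444595e-01,  1.60793118e+00, -2.47588549e-05,
        1.35379805e+00, -2.06292021e-01]), 'dq': array([ 0.00100471, -0.00274846, -0.0012295 ,  0.00062954,  0.00085153,
        0.00107776]), 'joint_efforts': array([ 7.44212539e-04, -4.45872867e+01, -3.52243245e+01, -8.86796556e-05,
        4.08734384e-03, -2.71199519e-05]), 'eef_pos': array([0.15579157, 0.55299639, 0.24947548]), 'eef_rot': array([-2.55021345e-04,  1.36967796e-01,  9.90575185e-01, -7.48420902e-04]), 'wrist_force': array([ 0.02136518, -0.08916581, -0.35652732]), 'torque': array([-0.01259695, -0.08585391,  0.01493194]), 'grasp_force': 0.0, 'opening': 0.996869400212589} 0.019
```

View pics/top0.png

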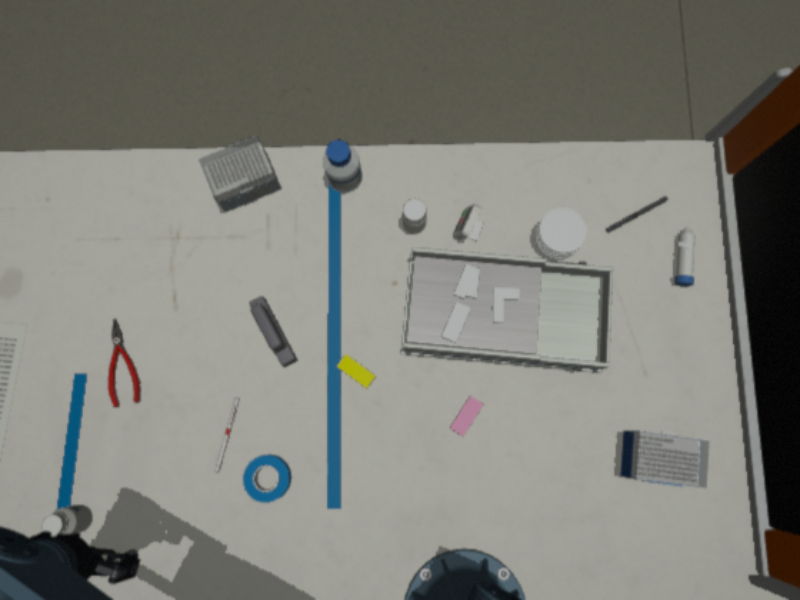

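View pics/side0.png

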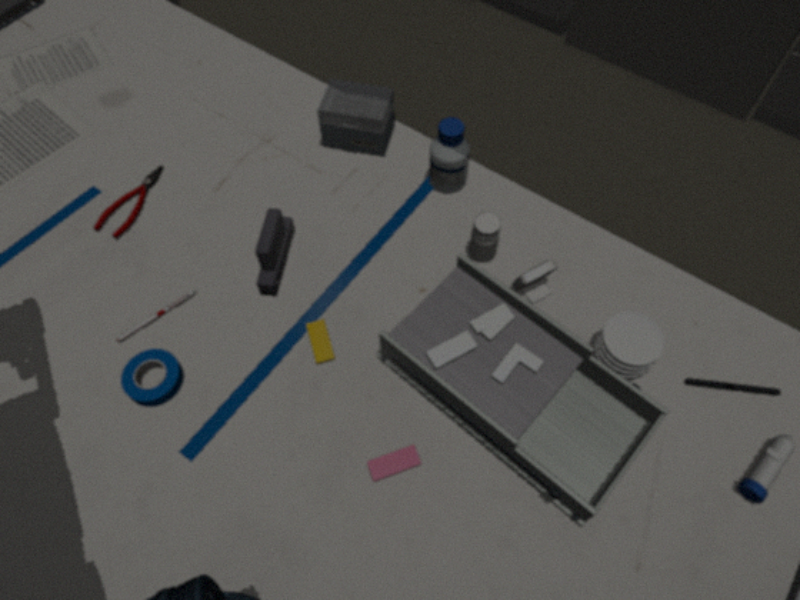

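The top view shows the station at about (405–610, 250–370), with its closed end left and its tray right. The scraper is at (272, 330). The side view agrees, and shows all three offcuts well ahead of the closed end. Next I fit poses from the depth.

```bash
cat > h.py <<'E'
import numpy as np, cv2
def cloud(c):
    d=c["depth"];v,u=np.mgrid[:d.shape[0],:d.shape[1]];K=c["camera_matrix"]
    P=np.stack([(u-K[0,2])/K[0,0]*d,(v-K[1,2])/K[1,1]*d,d],-1)
    E=c["extrinsics"];P=P@E[:3,:3].T+E[:3,3];P[d==0]=np.nan;return P
def px(u,v): return int(u*.7),int(v*.7)
E
python3 - <<'E'
from h import *
for n,rs,rp in (("top",(235,300,310,380),(385,235,640,390)),("side",(240,195,310,305),(360,240,680,530))):
    P=cloud(np.load(n+"0.npz"))
    def reg(r): a,b=px(*r[:2]);c,d=px(*r[2:]);Q=P[b:d,a:c].reshape(-1,3);return Q[~np.isnan(Q[:,2])]
    S=reg(rs)
    for lo,hi in((.08,.1),(.025,.045)):
        Q=S[(S[:,2]>lo)&(S[:,2]<hi)]; r=cv2.minAreaRect((Q[:,:2]*1000).astype(np.float32)); print(n,"scr",lo,len(Q),Q[:,2].mean().round(4),np.round(np.array(r[0]),1),np.round(r[1],1),round(r[2],1))
    S=reg(rp)
    for lo,hi in((.073,.088),):
        Q=S[(S[:,2]>lo)&(S[:,2]<hi)]; Q=Q[(Q[:,1]<.25)]; r=cv2.minAreaRect((Q[:,:2]*1000).astype(np.float32)); print(n,"rails",len(Q),Q[:,2].mean().round(4),r, np.round(cv2.boxPoints(r)).tolist())
    print(np.histogram(S[:,2],bins=np.arange(-.01,.1,.005)))
# points in top image on plate
P=cloud(np.load("top0.npz"))
for u,v in((415,260),(415,300),(412,340),(430,310),(530,265),(530,310),(530,350),(570,300),(467,281),(456,322),(500,305)):
    a,b=px(u,v);print(u,v,np.nanmedian(P[b-1:b+2,a-1:a+2].reshape(-1,3),0).round(4))
E
```

```text
top scr 0.08 320 0.0899 [514.7 351.9] [90.2 24.8] 28.8
top scr 0.025 232 0.0351 [514.5 350.9] [138.6  30.6] 28.2
top rails 674 0.0804 ((555.5006103515625, -31.158493041992188), (249.154541015625, 189.80746459960938), 83.97332000732422) [[448.0, -145.0], [637.0, -165.0], [663.0, 83.0], [474.0, 103.0]]
(array([  50, 2174, 5120, 2436, 1382,  147,   67,   90,  109,   99,  168,
        246,  396, 2453, 2698,  913,  265,  243,  361,   26,    0]), array([-0.01 , -0.005,  0.   ,  0.005,  0.01 ,  0.015,  0.02 ,  0.025,
        0.03 ,  0.035,  0.04 ,  0.045,  0.05 ,  0.055,  0.06 ,  0.065,
        0.07 ,  0.075,  0.08 ,  0.085,  0.09 ,  0.095]))
side scr 0.08 365 0.0886 [512.8 351.6] [88.8 24.2] 27.9
side scr 0.025 342 0.0343 [513.7 350.5] [137.6  29.4] 26.9
side rails 1095 0.079 ((554.1925048828125, -29.8651123046875), (249.0543975830078, 190.26751708984375), 84.0092544555664) [[447.0, -144.0], [636.0, -164.0], [662.0, 84.0], [473.0, 104.0]]
(array([   10, 10202, 13773,  5096,   986,   285,   185,   207,   221,
         239,   431,   625,   781,  5934,  3377,  1324,   241,   616,
         389,     0,     0]), array([-0.01 , -0.005,  0.   ,  0.005,  0.01 ,  0.015,  0.02 ,  0.025,
        0.03 ,  0.035,  0.04 ,  0.045,  0.05 ,  0.055,  0.06 ,  0.065,
        0.07 ,  0.075,  0.08 ,  0.085,  0.09 ,  0.095]))
415 260 [0.6418 0.0791 0.0608]
415 300 [0.5624 0.0801 0.0629]
412 340 [0.4905 0.0864 0.0626]
430 310 [0.5436 0.0512 0.0615]
530 265 [ 0.6305 -0.1401  0.0524]
530 310 [ 0.5416 -0.1354  0.0581]
530 350 [ 0.4695 -0.1317  0.0572]
570 300 [ 0.5686 -0.2212  0.0108]
467 281 [ 0.5986 -0.0163  0.0678]
456 322 [0.5205 0.0044 0.0683]
500 305 [ 0.5513 -0.0783  0.0685]
```

Emit:
play_rows --xyz '[[-50, -12, 10], [-100, -24, 20], [-150, -36, 30], [-200, -48, 40], [-250, -60, 50], [-300, -73, 60], [-350, -85, 65], [-399, -97, 70], [-399, -97, 70], [-399, -97, 70]]' --rot '[[0, 0, -0.12], [0, 0, -0.24], [0, 0, -0.36], [0, 0, -0.48], [0, 0, -0.6], [0, 0, -0.72], [0, 0, -0.767], [0, 0, -0.767], [0, 0, -0.767], [0, 0, -0.767]]' --grip '[1, 1, 1, 1, 1, 1, 1, 1, 1, 1]'

```text
time_s: 1.35
eef_pos: [0.5131, 0.3517, 0.1796]
eef_rot: [-0.001, -0.243, 0.97, 0.0]
wrist_force: [-0.1, -0.2, 0.3]
opening: 0.997
grasp_force: 0.0
```

```bash
cat >> h.py <<'E'
from scipy.spatial.transform import Rotation as R
SX=np.array([-.105,-.9945]);SX/=np.linalg.norm(SX);SY=np.array([-SX[1],SX[0]]);SC=np.array([.555,-.0305])
def st(P): return np.stack([(P[...,:2]-SC)@SX,(P[...,:2]-SC)@SY,P[...,2]],-1)
def wd(x,y): return SC+x*SX+y*SY
def delta(o,pos,yaw):  # world target, tool y heading (deg) -> tool shift mm, rotvec
    q=o["eef_rot"];A=R.from_quat([q[1],q[2],q[3],q[0]]);a=np.radians(yaw)
    y=np.array([np.cos(a),np.sin(a),0]);z=np.array([0,0,-1.]);B=R.from_matrix(np.stack([np.cross(y,z),y,z],1))
    return (A.inv().apply(np.array(pos)-o["eef_pos"])*1000).round(1),(A.inv()*B).as_rotvec().round(4)
E
python3 - <<'E'
from h import *
from bench import readout
o=readout.get_obs();print(o["eef_pos"],o["time_s"],o["wrist_force"],o["opening"])
print(delta(o,(.514,.3515,.067),118.2))
for n in("top","side"):
    c=np.load(n+"0.npz");S=st(cloud(c)).reshape(-1,3);m=(abs(S[:,0])<.118)&(abs(S[:,1])<.075);S=S[m]
    # plate plane fit vs x
    b=c["color"].reshape(-1,3)[m].astype(int)
    k=np.polyfit(S[:,0],S[:,2],1)
    for _ in range(5):
        r=S[:,2]-np.polyval(k,S[:,0]);g=abs(r)<.003;k=np.polyfit(S[g,0],S[g,2],1)
    r=S[:,2]-np.polyval(k,S[:,0]);print(n,"plate z at closed, free",np.polyval(k,-.12),np.polyval(k,.12),"offcuts",S[r>.005].min(0),S[r>.005].max(0),(r>.005).sum())
E
```

```text
[0.51308903 0.35170482 0.1796383 ] 1.35 [-0.10360301 -0.23029117  0.27851331] 0.9969037272100081
(array([ -0.9,  -0.7, 112.6]), array([ 0.0005, -0.0015, -0.0006]))
top plate z at closed, free 0.06224017026099995 0.05816443941389161 offcuts [-0.11708507 -0.07495463  0.06351218] [0.11709057 0.07463578 0.07654144] 866
side plate z at closed, free 0.060912360444944934 0.056685068143628885 offcuts [-0.10591542 -0.07496239  0.06239587] [0.08086211 0.07237382 0.07141294] 1296
```

Emit:
play_rows --xyz '[[-1, -0.7, 25], [-1, -0.7, 50], [-1, -0.7, 75], [-1, -0.7, 95], [-1, -0.7, 112], [-1, -0.7, 112], [-1, -0.7, 112], [-1, -0.7, 112], [-1, -0.7, 112], [-1, -0.7, 112]]' --rot '[[0, 0, 0], [0, 0, 0], [0, 0, 0], [0, 0, 0], [0, 0, 0], [0, 0, 0], [0, 0, 0], [0, 0, 0], [0, 0, 0], [0, 0, 0]]' --grip '[1, 1, 1, 1, 1, 1, 0, 0, 0, 0]'

```text
time_s: 2.6
eef_pos: [0.5152, 0.3518, 0.0688]
eef_rot: [0.0, -0.244, 0.97, 0.0]
wrist_force: [0.0, 0.6, 1.2]
opening: 0.276
grasp_force: 63.1
```

```bash
python3 - <<'E'
from h import *
for n in("top","side"):
    c=np.load(n+"0.npz");S3=st(cloud(c));b=c["color"].astype(int).min(2)
    pl=.0595-.018*S3[...,0]
    m=((abs(S3[...,0])<.115)&(abs(S3[...,1])<.07)&(S3[...,2]-pl>.004)).astype(np.uint8)
    k,l,s,ce=cv2.connectedComponentsWithStats(cv2.morphologyEx(m,cv2.MORPH_OPEN,np.ones((3,3),np.uint8)))
    for i in range(1,k):
        if s[i,4]>40: Q=S3[l==i];print(n,s[i,4],Q.min(0).round(3),Q.max(0).round(3))
E
```

```text
top 249 [-0.038  0.01   0.064] [0.003 0.067 0.075]
top 277 [ 0.033 -0.032  0.063] [0.081 0.037 0.075]
top 277 [-0.053 -0.068  0.064] [-0.009  0.001  0.077]
side 394 [-0.04   0.008  0.064] [0.004 0.069 0.071]
side 428 [-0.056 -0.07   0.064] [-0.009 -0.     0.071]
side 417 [ 0.031 -0.033  0.062] [0.081 0.037 0.07 ]
```

Emit:
play_rows --xyz '[[0, 0, -5], [0, 0, -15], [0, 0, -35], [0, 0, -60], [0, 0, -85], [0, 0, -105], [0, 0, -115], [0, 0, -120], [0, 0, -120], [0, 0, -120]]' --rot '[[0, 0, 0], [0, 0, 0], [0, 0, 0], [0, 0, 0], [0, 0, 0], [0, 0, 0], [0, 0, 0], [0, 0, 0], [0, 0, 0], [0, 0, 0]]' --grip '[0, 0, 0, 0, 0, 0, 0, 0, 0, 0]'

```text
time_s: 3.85
eef_pos: [0.5144, 0.3514, 0.1872]
eef_rot: [-0.001, -0.244, 0.97, -0.0]
wrist_force: [-0.2, -0.5, -2.9]
opening: 0.274
grasp_force: 62.4
```

```bash
python3 - <<'E'
from h import *
from bench import readout,vision
o=readout.get_obs();print(o["eef_pos"],o["wrist_force"],o["torque"],o["opening"],o["grasp_force"])
print(delta(o,(*wd(-.10,0),.189),84.0), wd(-.1,0))
c=vision.camera("side");cv2.imwrite("pics/side1.png",cv2.resize(c["color"][50:330,100:400,::-1],(640,600)))
E
```

```text
[0.51441112 0.35142864 0.18721569] [-0.17353516 -0.46176171 -2.92214988] [ 0.01907326  0.0084077  -0.01430208] 0.2737524561081735 62.418129444122314
(array([  88.5, -273.1,   -1.7]), array([-4.000e-04, -1.800e-03,  5.969e-01])) [0.56549971 0.06894725]
```

View pics/side1.png

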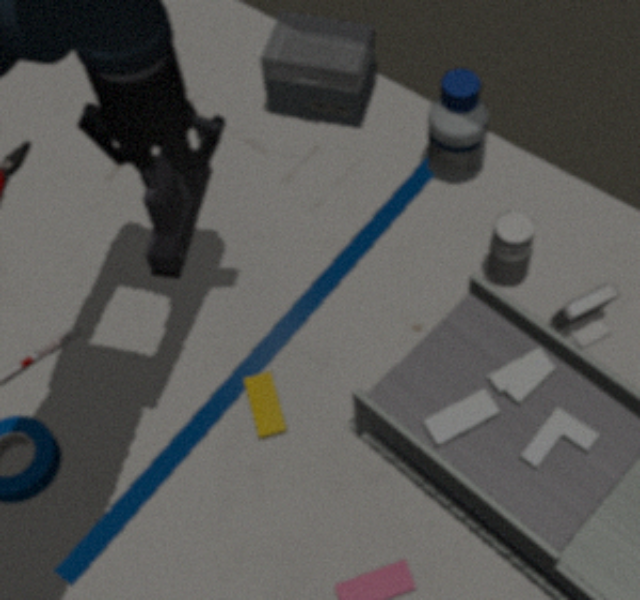

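The scraper hangs level in the fingers, at about (170, 220) in the crop, and the bar's and wedge's rear corners are well ahead of the closed end. Moving to above the closed end.

Emit:
play_rows --xyz '[[8, -25, 0], [22, -68, 0], [36, -112, 0], [50, -155, 0], [65, -200, 0], [78, -240, 0], [86, -265, 0], [88.5, -273, 0], [88.5, -273, 0], [88.5, -273, 0]]' --rot '[[0, 0, 0.06], [0, 0, 0.15], [0, 0, 0.25], [0, 0, 0.35], [0, 0, 0.45], [0, 0, 0.54], [0, 0, 0.58], [0, -0.001, 0.597], [0, -0.001, 0.597], [0, -0.001, 0.597]]' --grip '[0, 0, 0, 0, 0, 0, 0, 0, 0, 0]'

```text
time_s: 5.15
eef_pos: [0.5656, 0.0703, 0.1881]
eef_rot: [0.0, 0.052, 0.999, 0.0]
wrist_force: [0.2, 0.1, -3.6]
opening: 0.273
grasp_force: 62.4
```

```bash
python3 - <<'E'
from h import *
from bench import readout,vision
o=readout.get_obs();print(o["eef_pos"],st(o["eef_pos"]),o["wrist_force"],o["torque"])
print(delta(o,(*wd(-.10,0),.068+.068),84.0))
for n in("top","side"):
    c=vision.camera(n);S=st(cloud(c));Q=S[(abs(S[...,0]+.1)<.05)&(abs(S[...,1])<.1)&(S[...,2]>.14)&(S[...,2]<.162)]
    r=cv2.minAreaRect((Q[:,:2]*1000).astype(np.float32));print(n,len(Q),r)
E
```

```text
[0.56560615 0.07034102 0.18805116] [-1.01397240e-01 -4.04853410e-05  1.88051155e-01] [ 0.17919391  0.12368705 -3.58790637] [ 0.00985833 -0.03135567  0.01991904]
(array([-0. , -1.4, 52.1]), array([0.0006, 0.0003, 0.0015]))
top 83 ((-99.3737564086914, -29.134288787841797), (46.204856872558594, 29.81280517578125), 89.93844604492188)
side 381 ((-98.70184326171875, -20.869049072265625), (99.18773651123047, 30.455249786376953), 88.10140991210938)
```

Emit:
play_rows --xyz '[[0, 0, 5], [0, 0, 15], [0, 0, 25], [0, 0, 34], [0, 0, 41], [0, 0, 46], [0, 0, 49], [0, 0, 50], [0, 0, 50], [0, 0, 50]]' --rot '[[0, 0, 0], [0, 0, 0], [0, 0, 0], [0, 0, 0], [0, 0, 0], [0, 0, 0], [0, 0, 0], [0, 0, 0], [0, 0, 0], [0, 0, 0]]' --grip '[0, 0, 0, 0, 0, 0, 0, 0, 0, 0]'

```text
time_s: 6.5
eef_pos: [0.5662, 0.0693, 0.1386]
eef_rot: [0.001, 0.052, 0.999, 0.0]
wrist_force: [-0.5, -0.1, -3.2]
opening: 0.27
grasp_force: 62.4
```

Emit:
play_rows --xyz '[[0, 0, 0.6], [0, 0, 1.2], [0, 0, 1.8], [0, 0, 2.4], [0, 0, 3.0], [0, 0, 3.6], [0, 0, 4.2], [0, 0, 4.8], [0, 0, 5.4], [0, 0, 6]]' --rot '[[0, 0, 0], [0, 0, 0], [0, 0, 0], [0, 0, 0], [0, 0, 0], [0, 0, 0], [0, 0, 0], [0, 0, 0], [0, 0, 0], [0, 0, 0]]' --grip '[0, 0, 0, 0, 0, 0, 0, 0, 0, 0]'

```text
time_s: 7.75
eef_pos: [0.566, 0.0693, 0.1322]
eef_rot: [0.0, 0.052, 0.999, 0.0]
wrist_force: [0.0, -0.0, -3.6]
opening: 0.271
grasp_force: 62.4
```

Emit:
play_rows --xyz '[[0, 0, 0.4], [0, 0, 0.8], [0, 0, 1.2], [0, 0, 1.6], [0, 0, 2.0], [0, 0, 2.4], [0, 0, 2.8], [0, 0, 3.2], [0, 0, 3.6], [0, 0, 4]]' --rot '[[0, 0, 0], [0, 0, 0], [0, 0, 0], [0, 0, 0], [0, 0, 0], [0, 0, 0], [0, 0, 0], [0, 0, 0], [0, 0, 0], [0, 0, 0]]' --grip '[0, 0, 0, 0, 0, 0, 0, 0, 0, 0]'

```text
time_s: 9.0
eef_pos: [0.566, 0.0693, 0.1283]
eef_rot: [0.0, 0.052, 0.999, 0.0]
wrist_force: [-0.5, 0.4, -1.8]
opening: 0.273
grasp_force: 62.5
```

Emit:
play_rows --xyz '[[0, 0, 0.4], [0, 0, 0.8], [0, 0, 1.2], [0, 0, 1.6], [0, 0, 2.0], [0, 0, 2.4], [0, 0, 2.8], [0, 0, 3.0], [0, 0, 3], [0, 0, 3]]' --rot '[[0, 0, 0], [0, 0, 0], [0, 0, 0], [0, 0, 0], [0, 0, 0], [0, 0, 0], [0, 0, 0], [0, 0, 0], [0, 0, 0], [0, 0, 0]]' --grip '[0, 0, 0, 0, 0, 0, 0, 0, 0, 0]'

```text
time_s: 10.25
eef_pos: [0.566, 0.0694, 0.1254]
eef_rot: [0.001, 0.052, 0.999, 0.0]
wrist_force: [-2.0, 1.9, 2.5]
opening: 0.275
grasp_force: 62.9
```

```bash
python3 - <<'E'
from bench import readout,vision
for i in range(4):
    o=readout.get_obs();print(o["time_s"],o["eef_pos"].round(5),o["wrist_force"].round(2),o["torque"].round(3));vision.camera("top")
E
```

```text
10.25 [0.56603 0.06936 0.12537] [-2.04  1.89  2.48] [0.354 0.309 0.061]
10.3 [0.56601 0.06936 0.12535] [-2.21  1.84  1.13] [0.35  0.271 0.01 ]
10.35 [0.56604 0.06936 0.12536] [-2.2   2.16  2.16] [0.315 0.319 0.039]
10.4 [0.56605 0.06936 0.12536] [-1.48  1.96  1.42] [0.335 0.288 0.02 ]
```

Emit:
play_rows --xyz '[[0, 0, 0.4], [0, 0, 0.8], [0, 0, 1.2], [0, 0, 1.6], [0, -2, 1.6], [0, -6, 1.6], [0, -10, 1.6], [0, -15, 1.5], [0, -20, 1.4], [0, -25, 1.4]]' --rot '[[0, 0, 0], [0, 0, 0], [0, 0, 0], [0, 0, 0], [0, 0, 0], [0, 0, 0], [0, 0, 0], [0, 0, 0], [0, 0, 0], [0, 0, 0]]' --grip '[0, 0, 0, 0, 0, 0, 0, 0, 0, 0]'

```text
time_s: 11.7
eef_pos: [0.5635, 0.0441, 0.124]
eef_rot: [0.001, 0.052, 0.999, 0.0]
wrist_force: [1.6, 5.6, 4.5]
opening: 0.276
grasp_force: 63.4
```

```bash
cat > r.py <<'E'
from h import *
from bench import readout,vision
F=[];T=[]
for i in range(4):
    o=readout.get_obs();F.append(o["wrist_force"]);T.append(o["torque"]);vision.camera("top")
print(o["time_s"],"st",(st(o["eef_pos"])*1000).round(2),"F",np.mean(F,0).round(2),"T",np.mean(T,0).round(3),"N",round(np.mean(F,0)[2]+3.4,2),"d0",delta(o,(*wd(st(o["eef_pos"])[0],0),o["eef_pos"][2]),84.0))
E
python3 r.py
```

```text
11.85 st [-74.6    0.63 123.97] F [0.76 3.19 4.52] T [ 0.637 -0.088  0.002] N 7.92 d0 (array([ 0.6,  0. , -0. ]), array([-0.0007,  0.0012, -0.0004]))
```

Emit:
play_rows --xyz '[[0, -4, -0.1], [0, -8, -0.15], [0, -12, -0.2], [0, -16, -0.3], [0, -20, -0.35], [0, -24, -0.4], [0, -28, -0.5], [0, -32, -0.55], [0, -36, -0.6], [0, -40, -0.7]]' --rot '[[0, 0, 0], [0, 0, 0], [0, 0, 0], [0, 0, 0], [0, 0, 0], [0, 0, 0], [0, 0, 0], [0, 0, 0], [0, 0, 0], [0, 0, 0]]' --grip '[0, 0, 0, 0, 0, 0, 0, 0, 0, 0]'

```text
time_s: 13.15
eef_pos: [0.5591, 0.005, 0.1245]
eef_rot: [0.0, 0.052, 0.999, 0.001]
wrist_force: [-0.2, 5.7, 4.6]
opening: 0.27
grasp_force: 63.3
```

```bash
python3 r.py
```

```text
13.3 st [-35.38   0.34 124.52] F [-0.09  4.66  4.6 ] T [ 0.907 -0.134  0.05 ] N 8.0 d0 (array([ 0.3,  0. , -0. ]), array([ 0.0004,  0.0006, -0.    ]))
```

Emit:
play_rows --xyz '[[0, -4, -0.05], [0, -8, -0.1], [0, -12, -0.15], [0, -16, -0.2], [0, -20, -0.25], [0, -24, -0.3], [0, -28, -0.35], [0, -32, -0.4], [0, -36, -0.45], [0, -40, -0.5]]' --rot '[[0, 0, 0], [0, 0, 0], [0, 0, 0], [0, 0, 0], [0, 0, 0], [0, 0, 0], [0, 0, 0], [0, 0, 0], [0, 0, 0], [0, 0, 0]]' --grip '[0, 0, 0, 0, 0, 0, 0, 0, 0, 0]'

```text
time_s: 14.6
eef_pos: [0.5549, -0.0347, 0.1249]
eef_rot: [0.0, 0.052, 0.999, 0.001]
wrist_force: [0.8, 4.9, 4.2]
opening: 0.274
grasp_force: 63.4
```

```bash
python3 r.py
```

```text
14.75 st [  4.61   0.33 124.93] F [0.58 4.1  4.21] T [ 0.934 -0.173  0.056] N 7.61 d0 (array([ 0.3,  0. , -0. ]), array([ 0.0003,  0.0005, -0.0001]))
```

Emit:
play_rows --xyz '[[0, -3, -0.02], [0, -6, -0.04], [0, -9, -0.06], [0, -12, -0.08], [0, -15, -0.1], [0, -18, -0.11], [0, -21, -0.12], [0, -24, -0.13], [0, -27, -0.14], [0, -30, -0.15]]' --rot '[[0, 0, 0], [0, 0, 0], [0, 0, 0], [0, 0, 0], [0, 0, 0], [0, 0, 0], [0, 0, 0], [0, 0, 0], [0, 0, 0], [0, 0, 0]]' --grip '[0, 0, 0, 0, 0, 0, 0, 0, 0, 0]'

```text
time_s: 16.05
eef_pos: [0.5517, -0.0648, 0.125]
eef_rot: [0.0, 0.052, 0.999, 0.0]
wrist_force: [1.2, 4.8, 3.1]
opening: 0.276
grasp_force: 63.2
```

```bash
python3 r.py
```

```text
16.2 st [ 34.8    0.36 125.07] F [0.06 4.48 3.41] T [ 0.983 -0.216  0.038] N 6.81 d0 (array([ 0.4,  0. , -0. ]), array([ 0.0001,  0.0005, -0.0002]))
```

Emit:
play_rows --xyz '[[0, -2.5, 0.02], [0, -5, 0.04], [0, -7.5, 0.06], [0, -10, 0.08], [0, -12.5, 0.1], [0, -15, 0.1], [0, -17.5, 0.1], [0, -20, 0.1], [0, -22.5, 0.1], [0, -25, 0.1]]' --rot '[[0, 0, 0], [0, 0, 0], [0, 0, 0], [0, 0, 0], [0, 0, 0], [0, 0, 0], [0, 0, 0], [0, 0, 0], [0, 0, 0], [0, 0, 0]]' --grip '[0, 0, 0, 0, 0, 0, 0, 0, 0, 0]'

```text
time_s: 17.5
eef_pos: [0.5492, -0.0896, 0.125]
eef_rot: [0.0, 0.052, 0.999, 0.0]
wrist_force: [1.0, 4.6, 3.8]
opening: 0.275
grasp_force: 63.2
```

```bash
python3 r.py
```

```text
17.65 st [ 59.67   0.46 125.07] F [-0.19  4.62  3.75] T [ 1.042 -0.162  0.054] N 7.15 d0 (array([ 0.5,  0. , -0. ]), array([ 0.0002,  0.0007, -0.0001]))
```

Emit:
play_rows --xyz '[[0, -2, 0], [0, -4, 0.01], [0, -6, 0.02], [0, -8, 0.02], [0, -10, 0.03], [0, -12, 0.03], [0, -14, 0.04], [0, -16, 0.04], [0, -18, 0.05], [0, -20, 0.05]]' --rot '[[0, 0, 0], [0, 0, 0], [0, 0, 0], [0, 0, 0], [0, 0, 0], [0, 0, 0], [0, 0, 0], [0, 0, 0], [0, 0, 0], [0, 0, 0]]' --grip '[0, 0, 0, 0, 0, 0, 0, 0, 0, 0]'

```text
time_s: 18.95
eef_pos: [0.5471, -0.1095, 0.125]
eef_rot: [0.0, 0.052, 0.999, 0.0]
wrist_force: [0.6, 4.8, 4.2]
opening: 0.273
grasp_force: 63.2
```

```bash
python3 r.py
```

```text
19.1 st [ 79.6    0.49 125.03] F [0.78 4.84 3.93] T [ 1.124 -0.184  0.036] N 7.33 d0 (array([ 0.5,  0. , -0. ]), array([ 0.0003,  0.0008, -0.0001]))
```

Emit:
play_rows --xyz '[[0, -2, 0], [0, -4, 0.01], [0, -6, 0.02], [0, -8, 0.03], [0, -10, 0.03], [0, -12, 0.04], [0, -14, 0.05], [0, -16, 0.06], [0, -18, 0.06], [0, -20, 0.07]]' --rot '[[0, 0, 0], [0, 0, 0], [0, 0, 0], [0, 0, 0], [0, 0, 0], [0, 0, 0], [0, 0, 0], [0, 0, 0], [0, 0, 0], [0, 0, 0]]' --grip '[0, 0, 0, 0, 0, 0, 0, 0, 0, 0]'

```text
time_s: 20.4
eef_pos: [0.5451, -0.1297, 0.125]
eef_rot: [0.0, 0.052, 0.999, 0.0]
wrist_force: [0.8, 3.4, 3.7]
opening: 0.274
grasp_force: 63.2
```

```bash
python3 r.py
```

```text
20.55 st [ 99.94   0.54 124.96] F [0.84 3.85 3.51] T [ 0.99  -0.148  0.034] N 6.91 d0 (array([ 0.5,  0. , -0. ]), array([-0.0001,  0.0009, -0.0002]))
```

Emit:
play_rows --xyz '[[0, -2, 0.01], [0, -4, 0.02], [0, -6, 0.03], [0, -8, 0.05], [0, -10, 0.06], [0, -12, 0.08], [0, -14, 0.09], [0, -16, 0.1], [0, -18, 0.1], [0, -18, 0.1]]' --rot '[[0, 0, 0], [0, 0, 0], [0, 0, 0], [0, 0, 0], [0, 0, 0], [0, 0, 0], [0, 0, 0], [0, 0, 0], [0, 0, 0], [0, 0, 0]]' --grip '[0, 0, 0, 0, 0, 0, 0, 0, 0, 0]'

```text
time_s: 21.85
eef_pos: [0.5431, -0.1479, 0.1248]
eef_rot: [0.0, 0.052, 0.999, -0.0]
wrist_force: [1.2, 3.5, 3.7]
opening: 0.271
grasp_force: 63.4
```

```bash
python3 r.py; python3 - <<'E'
from bench import vision
import cv2,numpy as np
a=vision.camera("top");c=vision.camera("side")["color"][150:380,230:490,::-1]
cv2.imwrite("pics/s2.png",np.hstack([cv2.resize(a["color"][160:270,270:440,::-1],(400,260)),cv2.resize(c,(400,260))]))
E
```

```text
22.0 st [117.95   0.56 124.86] F [0.65 2.87 4.22] T [ 0.763 -0.117  0.042] N 7.62 d0 (array([ 0.6,  0. , -0. ]), array([-0.0003,  0.0009, -0.    ]))
```

View pics/s2.png

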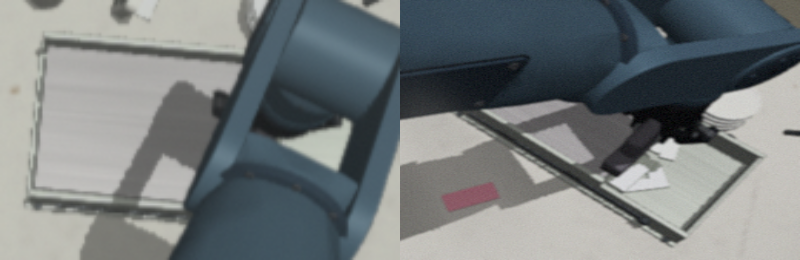

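The plate is bare and the offcuts are dropping into the tray, at (640, 170) in the right half. I'll ease off the pressure, nudge past the edge, then lift.

Emit:
play_rows --xyz '[[0, -3, -0.2], [0, -6, -0.5], [0, -9, -0.7], [0, -12, -0.8], [0, -15, -0.8], [0, -18, -0.8], [0, -21, -0.8], [0, -24, -0.8], [0, -24, -0.8], [0, -24, -0.8]]' --rot '[[0, 0, 0], [0, 0, 0], [0, 0, 0], [0, 0, 0], [0, 0, 0], [0, 0, 0], [0, 0, 0], [0, 0, 0], [0, 0, 0], [0, 0, 0]]' --grip '[0, 0, 0, 0, 0, 0, 0, 0, 0, 0]'

```text
time_s: 23.4
eef_pos: [0.5407, -0.1714, 0.1256]
eef_rot: [0.0, 0.052, 0.999, 0.0]
wrist_force: [0.6, 0.5, -3.0]
opening: 0.276
grasp_force: 62.6
```

Emit:
play_rows --xyz '[[0, 0, -3], [0, 0, -8], [0, 0, -20], [0, 0, -35], [0, 0, -50], [0, 0, -65], [0, 20, -75], [0, 60, -80], [0, 110, -80], [0, 160, -80]]' --rot '[[0, 0, 0], [0, 0, 0], [0, 0, 0], [0, 0, 0], [0, 0, 0], [0, 0, 0], [0, 0, 0], [0, 0, 0], [0, 0, 0], [0, 0, 0]]' --grip '[0, 0, 0, 0, 0, 0, 0, 0, 0, 0]'

```text
time_s: 24.65
eef_pos: [0.5571, -0.0099, 0.2062]
eef_rot: [0.001, 0.052, 0.999, 0.0]
wrist_force: [1.2, -0.1, -1.6]
opening: 0.274
grasp_force: 62.4
```

```bash
python3 r.py; python3 - <<'E'
from h import *
from bench import vision,readout
o=readout.get_obs();print(o["eef_pos"],delta(o,(.514,.3515,.09),84.0))
a=vision.camera("top");c=vision.camera("side")
cv2.imwrite("pics/s3.png",np.hstack([cv2.resize(a["color"][160:270,270:440,::-1],(400,260)),cv2.resize(c["color"][150:380,230:490,::-1],(400,260))]))
S=st(cloud(c));m=(S[...,0]>.13)&(S[...,0]<.245)&(abs(S[...,1])<.08);print(np.histogram(S[m][:,2],bins=np.arange(0,.1,.01)))
E
```

```text
24.8 st [-21.76  -0.32 205.9 ] F [ 0.25  0.96 -2.7 ] T [0.085 0.031 0.016] N 0.7 d0 (array([-0.3, -0. ,  0. ]), array([0.0009, 0.0005, 0.0046]))
[ 0.55710277 -0.01041475  0.20589561] (array([ 79.7, 355.6, 115.9]), array([0.0003, 0.0007, 0.0031]))
(array([2499, 1071,  405,    0,    0,    0,    0,    0,    0]), array([0.  , 0.01, 0.02, 0.03, 0.04, 0.05, 0.06, 0.07, 0.08, 0.09]))
```

View pics/s3.png

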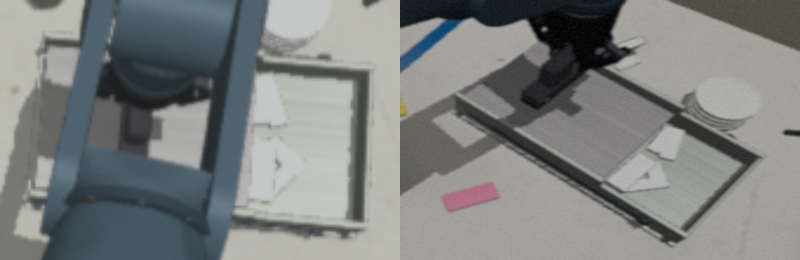

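All three offcuts lie in the tray, at (650, 160) in the right half, all below 30 mm. Now I return the scraper to its bare spot.

Emit:
play_rows --xyz '[[8, 40, 0], [20, 90, 0], [32, 140, 0], [44, 190, 0], [56, 240, 0], [66, 290, 10], [74, 330, 25], [80, 350, 50], [80, 355, 75], [80, 355, 95]]' --rot '[[0, 0, 0], [0, 0, 0], [0, 0, 0], [0, 0, 0], [0, 0, 0], [0, 0, 0], [0, 0, 0], [0, 0, 0], [0, 0, 0], [0, 0, 0]]' --grip '[0, 0, 0, 0, 0, 0, 0, 0, 0, 0]'

```text
time_s: 26.2
eef_pos: [0.5152, 0.3484, 0.1094]
eef_rot: [0.0, 0.053, 0.999, -0.0]
wrist_force: [0.5, 0.1, -2.6]
opening: 0.274
grasp_force: 62.8
```

Emit:
play_rows --xyz '[[0, 0, 8], [0, 0, 16], [0, 0, 24], [0, 0, 30], [0, 0, 33], [0, 0, 35], [0, 0, 36], [0, 0, 37], [0, 0, 38], [0, 0, 38]]' --rot '[[0, 0, 0], [0, 0, 0], [0, 0, 0], [0, 0, 0], [0, 0, 0], [0, 0, 0], [0, 0, 0], [0, 0, 0], [0, 0, 0], [0, 0, 0]]' --grip '[0, 0, 0, 0, 0, 0, 0, 0, 0, 0]'

```text
time_s: 27.45
eef_pos: [0.515, 0.3491, 0.0727]
eef_rot: [0.0, 0.052, 0.999, 0.0]
wrist_force: [-0.5, 0.7, -2.0]
opening: 0.274
grasp_force: 62.7
```

Emit:
play_rows --xyz '[[0, 0, 0.4], [0, 0, 0.8], [0, 0, 1.2], [0, 0, 1.6], [0, 0, 2.0], [0, 0, 2.4], [0, 0, 2.8], [0, 0, 3.2], [0, 0, 3.6], [0, 0, 3.6]]' --rot '[[0, 0, 0], [0, 0, 0], [0, 0, 0], [0, 0, 0], [0, 0, 0], [0, 0, 0], [0, 0, 0], [0, 0, 0], [0, 0, 0], [0, 0, 0]]' --grip '[0, 0, 0, 0, 0, 0, 0, 0, 0, 0]'

```text
time_s: 28.7
eef_pos: [0.515, 0.3491, 0.0691]
eef_rot: [0.0, 0.052, 0.999, 0.0]
wrist_force: [1.0, 0.3, -2.7]
opening: 0.273
grasp_force: 62.7
```

Emit:
play_rows --xyz '[[0, 0, 0.1], [0, 0, 0.2], [0, 0, 0.3], [0, 0, 0.4], [0, 0, 0.5], [0, 0, 0.6], [0, 0, 0.7], [0, 0, 0.8], [0, 0, 0.8], [0, 0, 0.8]]' --rot '[[0, 0, 0], [0, 0, 0], [0, 0, 0], [0, 0, 0], [0, 0, 0], [0, 0, 0], [0, 0, 0], [0, 0, 0], [0, 0, 0], [0, 0, 0]]' --grip '[0, 0, 0, 0, 0, 0, 0, 0, 0, 0]'

```text
time_s: 29.95
eef_pos: [0.5151, 0.3492, 0.0687]
eef_rot: [0.001, 0.052, 0.999, 0.0]
wrist_force: [-4.2, -0.9, 4.8]
opening: 0.272
grasp_force: 63.9
```

Touched down; releasing and backing off upward.

Emit:
play_rows --xyz '[[0, 0, -0.3], [0, 0, -0.3], [0, 0, -0.3], [0, 0, -0.3], [0, 0, -0.3], [0, 0, -0.3], [0, 0, -0.3], [0, 0, -0.3], [0, 0, -0.3], [0, 0, -0.3]]' --rot '[[0, 0, 0], [0, 0, 0], [0, 0, 0], [0, 0, 0], [0, 0, 0], [0, 0, 0], [0, 0, 0], [0, 0, 0], [0, 0, 0], [0, 0, 0]]' --grip '[0.35, 0.5, 0.7, 0.9, 1, 1, 1, 1, 1, 1]'

```text
time_s: 31.2
eef_pos: [0.5151, 0.3491, 0.0686]
eef_rot: [0.0, 0.052, 0.999, 0.0]
wrist_force: [-0.1, -0.6, -0.5]
opening: 0.999
grasp_force: 0.0
```

Emit:
play_rows --xyz '[[0, 0, -5], [0, 0, -15], [0, 0, -35], [0, 0, -60], [0, 0, -90], [0, 0, -120], [0, 40, -140], [0, 90, -150], [0, 130, -150], [0, 130, -150]]' --rot '[[0, 0, 0], [0, 0, 0], [0, 0, 0], [0, 0, 0], [0, 0, 0], [0, 0, 0], [0, 0, 0], [0, 0, 0], [0, 0, 0], [0, 0, 0]]' --grip '[1, 1, 1, 1, 1, 1, 1, 1, 1, 1]'

```text
time_s: 32.45
eef_pos: [0.5281, 0.481, 0.2202]
eef_rot: [0.001, 0.051, 0.999, 0.001]
wrist_force: [1.1, -0.3, -0.8]
opening: 0.998
grasp_force: 0.0
```

```bash
python3 - <<'E'
from h import *
from bench import vision,readout
a=vision.camera("top");c=vision.camera("side")
cv2.imwrite("pics/s4.png",np.hstack([cv2.resize(a["color"][90:360,130:470,::-1],(400,318)),cv2.resize(c["color"][90:390,130:480,::-1],(400,318))]))
P=cloud(c);m=(abs(P[...,0]-.515)<.09)&(abs(P[...,1]-.349)<.05)
for z in(.09,.035):
    Q=P[m&(abs(P[...,2]-z)<.006)];print(len(Q),Q[:,2].mean(),cv2.minAreaRect((Q[:,:2]*1000).astype(np.float32)))
for n,d in(("top",a),("side",c)):
    S=st(cloud(d));col=d["color"].astype(int).min(2);m=(S[...,0]>.11)&(S[...,0]<.25)&(abs(S[...,1])<.083)&(S[...,2]>.013)&(S[...,2]<.055);print(n,S[m].min(0),S[m].max(0))
o=readout.get_obs();print(o["eef_pos"],o["time_s"])
E
```

```text
345 0.08911187740907126 ((514.6956176757812, 346.94549560546875), (24.670412063598633, 89.56842041015625), 84.026611328125)
372 0.03447810925151494 ((514.9208374023438, 347.18359375), (32.355228424072266, 140.3962860107422), 84.1435317993164)
top [ 0.11003355 -0.08110994  0.01300397] [0.24992258 0.08226735 0.05494892]
side [ 0.1106783  -0.08268797  0.01306006] [0.24993994 0.08253701 0.05495241]
[0.52831278 0.47827046 0.21938597] 32.55
```

View pics/s4.png

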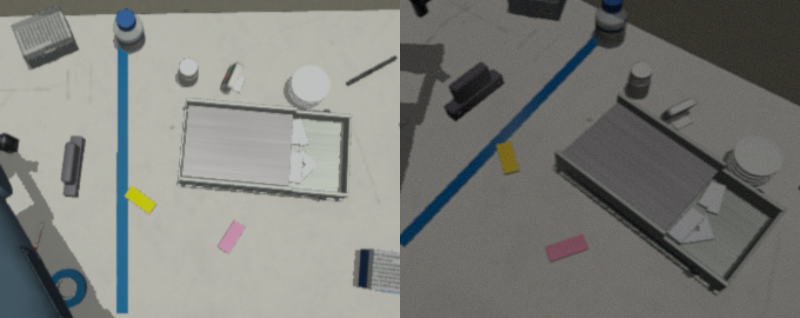

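The scraper stands upright at (73, 165) in the top half, and the bystanders are in place. One closer look at the bar by the edge.

```bash
python3 - <<'E'
from h import *
from bench import vision
c=vision.camera("side");S=st(cloud(c))
cv2.imwrite("pics/s5.png",cv2.resize(c["color"][235:345,350:470,::-1],(600,550),interpolation=cv2.INTER_CUBIC))
m=(abs(S[...,1])<.08)
for x in np.arange(.105,.2,.005):
    q=S[m&(abs(S[...,0]-x)<.0025)];print(round(x,3),[ (np.median(q[abs(q[:,1]-y)<.006][:,2])*1000).round(0) for y in(-.06,-.045,-.03,-.015,0,.015,.03,.045)])
E
```

```text
0.105 [np.float64(57.0), np.float64(57.0), np.float64(57.0), np.float64(57.0), np.float64(57.0), np.float64(57.0), np.float64(58.0), np.float64(57.0)]
0.11 [np.float64(57.0), np.float64(57.0), np.float64(56.0), np.float64(57.0), np.float64(57.0), np.float64(57.0), np.float64(57.0), np.float64(57.0)]
0.115 [np.float64(57.0), np.float64(56.0), np.float64(56.0), np.float64(56.0), np.float64(57.0), np.float64(57.0), np.float64(57.0), np.float64(56.0)]
0.12 [np.float64(48.0), np.float64(11.0), np.float64(9.0), np.float64(9.0), np.float64(9.0), np.float64(10.0), np.float64(10.0), np.float64(8.0)]
0.125 [np.float64(25.0), np.float64(24.0), np.float64(25.0), np.float64(25.0), np.float64(24.0), np.float64(8.0), np.float64(15.0), np.float64(16.0)]
0.13 [np.float64(24.0), np.float64(25.0), np.float64(24.0), np.float64(24.0), np.float64(23.0), np.float64(9.0), np.float64(16.0), np.float64(16.0)]
0.135 [np.float64(25.0), np.float64(24.0), np.float64(24.0), np.float64(24.0), np.float64(24.0), np.float64(8.0), np.float64(17.0), np.float64(17.0)]
0.14 [np.float64(24.0), np.float64(23.0), np.float64(
[... 1147 characters left out ...]
64(8.0), np.float64(8.0), np.float64(16.0), np.float64(16.0), np.float64(8.0), np.float64(8.0), np.float64(8.0), np.float64(7.0)]
0.185 [np.float64(9.0), np.float64(8.0), np.float64(10.0), np.float64(14.0), np.float64(8.0), np.float64(9.0), np.float64(9.0), np.float64(8.0)]
0.19 [np.float64(9.0), np.float64(9.0), np.float64(8.0), np.float64(9.0), np.float64(8.0), np.float64(8.0), np.float64(9.0), np.float64(9.0)]
0.195 [np.float64(8.0), np.float64(8.0), np.float64(9.0), np.float64(8.0), np.float64(9.0), np.float64(8.0), np.float64(8.0), np.float64(7.0)]
0.2 [np.float64(8.0), np.float64(8.0), np.float64(9.0), np.float64(8.0), np.float64(8.0), np.float64(8.0), np.float64(8.0), np.float64(9.0)]
```

View pics/s5.png

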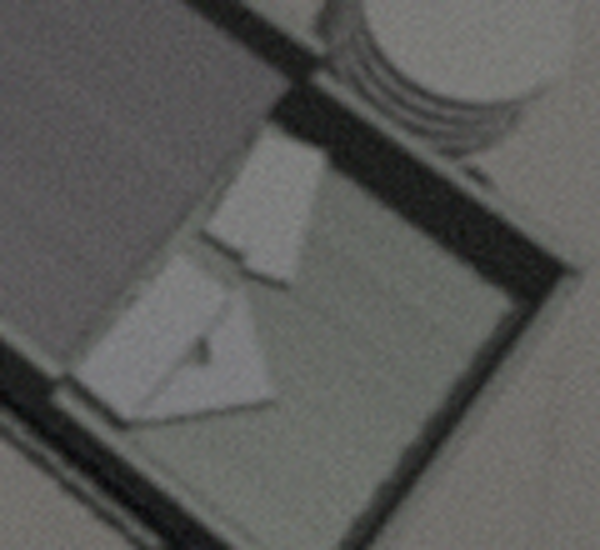

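The bar (150, 340) lies flat on top of the angle at x ≈ 0.137. The wedge (270, 200) lies flat on the floor. All are within limits, so I'm handing in.

```bash
python3 -c "
from bench import ctrl
print(ctrl.hand_in())"
```

```text
the job is handed in; nothing more can be done
None
```

The job is handed in, but it returned no verdict: my last images show all three offcuts lying in the catch tray and the scraper upright on the bare worktop, released, after a wipe with about 7–8 N of measured pressing force.

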